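# Sweep the stacking rings into the tilt-out bin

### The arm

A 6-joint arm with a two-finger parallel gripper is mounted at the origin on the work surface. World frame = base frame: x ahead of the robot, y to its left, z up, the work surface at z = 0. Lengths are in m, angles in rad, forces in N, time in s.
With the tool pointing down it reaches from about 0.325 to 0.775 m from the base axis. Payload 5.5 kg.
Tool frame: the origin (TCP) lies between the finger pads; the fingertips stand 8 mm ahead of it and the grasp point (between the pads) lies 11 mm behind it; z points along the fingers, y is the direction in which the jaws open and shut (so a half turn about z gives the same grasp; the last joint's range is limited). The gripper opens to 88 mm and grips with 3 to 60 N. Pads are 20 mm wide; open, the fingers measure 115 mm over their backs; the gripper's body (75 mm by 178 mm) begins 61 mm behind the grasp point.
Start: joints at [-1.284, 0.091, 1.231, -0, 1.82, -0.057], TCP at [0.202, -0.565, 0.207] pointing down, gripper open.
Joint ranges: [-2.87, 2.87], [-0.86, 2.18], [0.17, 2.46], [-1.51, 4.65], [0.06, 2.69], [-2.65, 2.65]. Speed limits (rad/s): [2.57, 2.57, 3.01, 3.14, 3.14, 3.14].

### API

Orientations are given as a unit quaternion [x, y, z, w].
In Python, from cell import arm gives the robot as it stands. The module is installed in compiled form; this text tells all that it offers.
- The arm moves only by the shell command python3 -m jog 'ROWS' [FORCE]. ROWS is JSON, a list that holds one entry, the list of rows, each a list of 7 numbers: the shift along the tool's x, y, z in m, then the turn, a rotation vector about the tool's x, y, z in rad, then the opening, from 0 (shut) to 1 (fully open). In form: [[[tx, ty, tz, rx, ry, rz, hand], ...]]. A call has 1 to 10 rows; each row is the pose to reach, as a shift and turn from the pose commanded when the call began, along the tool's axes at that moment; what a row does not reach only later rows make up. A row lasts 1/8 s, in which the tool goes at most 62.5 mm and 10.7 degrees, less where a joint would pass 70% of its speed; a pose out of reach is approached as far as the arm can. A call with a gripper value outside its range is refused whole. The fingers move at their own pace and stop on an object; FORCE is the grip in N (left out, the last holds). Time passes only in rows, so rows that repeat a pose let the fingers close. It gives the time, the measured TCP pose, the force and the opening at its end, in the units of the state.
- arm.state(): the state, without advancing time (a new reading comes with each control period).
- arm.camera(name): name is "scene" or "top" or "wrist"; returns (picture, depth): 480x640x3 uint8, red, green, blue; 480x640 float32, m along the optical axis (not along the pixel's ray), 0 where there is no reading.
- arm.camera_model(name): a dict with "vertical_fov" (degrees; the focal length in pixels is half the picture's height over the tangent of half this angle, whatever the lens; pixels are square), "cx", "cy" (the principal point, pixels), "R" (3x3) and "t" (3): a world point X has camera coordinates R X + t. Camera axes: x right, y down, z forward; pixel columns grow to the right and rows downward; lengths in m; the calibration is good to about 2 mm. A picture is of the moment at which its call begins: read the wrist's pose just before it. camera_model takes no time and is no camera call; for the wrist camera it gives the pose at the moment of the call.
- arm.sign_off(): hands the job in, once; it reports no verdict.
Trained networks look in the newest picture that a camera, given by its name, has taken for a name from the list of things; names that differ only in an ending like _2 or _b are one class to them, and where a whole thing is asked for, a point or a joint stands for the part that bears it (a point fixed in the world has none). Each returns a list of dicts, best first, with "conf" (0 to 1); they miss things now and then, are a little off and sometimes report something else, mostly with a low value. They report only what shows in the picture. A call takes as long as a camera call. They do not tell look-alikes from the thing itself.
- arm.find_in(camera, target): "position" ([column, row] in pixels, amid what is visible of it).
- arm.spot_point(camera, target): "position" ([column, row] in pixels: a listed point, or the origin of a listed thing).
The state is a dict: "time": time; "joint_pos": joint angles; "qvel": joint speeds; "joint_efforts": joint torques, N m; "eef_pos": TCP position; "orientation": TCP orientation; "contact_force": force on the tool from outside, world axes, zero at the start; "moment": the same for the moment, N m; "width": finger opening in m.
Only numpy, scipy, OpenCV 4.12 (cv2) and the standard library are available. Lean on these libraries where they do the work, as an engineer would, in place of code of your own. Each camera call takes 0.05 s, during which the arm holds its last target. There are 200 camera calls.

### The job

Tidy the bedside bin unit: draw its half-open tilt-out bin all the way out with the fingertips, sweep the three wooden stacking rings off the open front edge of the unit's top so that they drop into the bin, then push the bin fully shut. Only push the rings with the fingers: never lift, carry or squeeze them. Leave the wooden hedgehog standing on the unit, and the lamp, the jar and the pacifier around it, as they are.

Things in the scene. Friction and masses are not known exactly. Their poses are not given: they have to be found in the camera images.
- case: fixed white bin unit, 165 (x) x 360 (y) x 150 mm high to its flat top. Origin: centre of its underside, on the nightstand. Its own -x is the front, where the bin tilts out towards the robot; y runs along its width. The top has an oak rim 12 mm high and 8 mm thick along its back and both sides; the front edge of the top is open. The top board is 14 mm thick and ends at own x = -68.5 mm; the 12 mm sage-green bin front covers its edge when shut (outer face at own x = -82.5 mm)
- edge (a point): middle of the open front edge of the unit's top, on the top surface (own x = -68.5 mm, z = 150 mm of the unit); same axes as the unit
- bin (a joint): tilt of the bin, rad: 0 = shut, front flush with the unit; 0.7 = all the way out against its stop. It hinges about a line along the unit's y at own x = -82.5 mm, z = 10 mm; the front's top swings out towards the robot and down. It stays wherever it is left (friction; about 2 to 4 N at the top of the front moves it). Sage-green front 358 mm wide, 12 mm thick, reaching 139 mm above the hinge; inside the bin is 316 mm wide and 83 mm from front to back, back wall 70 mm high
- bin_lip (a point): middle of the top edge of the bin's sage-green front (mid-thickness, 6 mm behind its outer face, 139 mm above the hinge); moves with the bin, its z runs up along the front and its x into the bin
- bin_in (a point): middle of the bin's inner floor; moves with the bin; x points away from the front panel towards the back wall, z from the floor to the mouth
- red_ring_center (a point): centre of the red wooden ring, lying flat on the unit's top: 58 mm across, 18 mm thick, 18 mm hole, about 43 g
- yellow_ring_center (a point): centre of the yellow wooden ring, lying flat on the unit's top: 54 mm across, 18 mm thick, 18 mm hole, about 37 g
- blue_ring_center (a point): centre of the blue wooden ring, lying flat on the unit's top: 50 mm across, 18 mm thick, 18 mm hole, about 32 g
- hedgehog_center (a point): centre, 24 mm up, of the brown wooden hedgehog standing on the unit's top: 62 long x 44 wide x 50 mm high, loose; leave alone
- pacifier_center (a point): centre, 19 mm up, of the teal silicone pacifier lying on the nightstand in front of the unit, 57 long x 44 wide x 38 mm high; leave alone
- jar_center (a point): centre, 44 mm up, of the sealed glass baby food jar on the nightstand, 62 mm across, 88 mm high; leave alone
- lamp_center (a point): centre, 70 mm up, of the white plastic night lamp on the nightstand, 112 mm across, 139 mm high; leave alone
Mind the look-alikes: they are no part of the job. Of the things like the part that bears red_ring_center, leave any that is black; of the rest the smaller one is meant.

How it is judged:
By the outcome, as a careful person would: the job done as asked, in the order asked, and still so for the second after the job is handed in, with the robot touching nothing.
It also fails if it takes over 67 s, if anything falls off the work surface, if the arm or the gripper's body presses on something with over 40 N, if the wrist force passes 120 N, or if a joint passes its speed limit or range.

## Working session

There is one attempt and no reset: what is moved stays moved. The work goes in short steps, Python scripts to look and compute and a shell command to move; the robot and the scene stay as the last step left them, time stands still between calls to the robot, and variables do not carry over. Pictures are saved under pics/ and viewed, about 8 in all and at most 12, crops included, and the job is handed in when it is done.

```bash
mkdir -p pics
cat > h.py <<'E'
import numpy as np, cv2
from cell import arm
from scipy.spatial.transform import Rotation as Ro
def cam(n):
    m=arm.camera_model(n); p,d=arm.camera(n); return p,d,m
def w(m,u,v,z):
    f=240/np.tan(np.radians(m["vertical_fov"]/2))
    return np.array(m["R"]).T@(np.array([(u-m["cx"])/f*z,(v-m["cy"])/f*z,z])-np.array(m["t"]))
def ray(m,u,v,h):  # intersect plane z=h
    c=w(m,u,v,0); d=w(m,u,v,1)-c; return c+d*(h-c[2])/d[2]
def proj(m,X):
    f=240/np.tan(np.radians(m["vertical_fov"]/2)); c=np.array(m["R"])@X+np.array(m["t"]); return c[:2]/c[2]*f+[m["cx"],m["cy"]]
E
python3 - <<'E'
from h import *
print(arm.state())
for n in("top","scene"):
    p,d,m=cam(n); cv2.imwrite(f"pics/{n}0.png",p[:,:,::-1])
    np.savez(f"pics/{n}0.npz",d=d,p=p)
    print(n,m["vertical_fov"],np.round(m["t"],3),np.round(w(m,m["cx"],m["cy"],0),3))
    for t in "case edge bin_lip bin_in red_ring_center yellow_ring_center blue_ring_center hedgehog_center pacifier_center jar_center lamp_center".split():
        for r in arm.spot_point(n,t)[:3]:
            u,v=r["position"]; ui,vi=int(round(u)),int(round(v))
            z=d[vi,ui] if 0<=vi<480 and 0<=ui<640 else 0
            print(t,round(r["conf"],2),np.round([u,v]),np.round(w(m,u,v,z),3))
E
```

```text
{'time': 0.0, 'joint_pos': array([-1.28374489e+00,  9.18403034e-02,  1.23190029e+00, -9.72881714e-06,
        1.81981734e+00, -5.67035528e-02]), 'qvel': array([ 1.67075499e-03, -5.19671105e-05, -4.75989031e-04,  1.51412584e-05,
       -1.29381853e-03,  3.32356127e-04]), 'joint_efforts': array([-2.18900670e-03, -4.46454799e+01, -4.06446326e+01,  6.92611048e-02,
        2.95248628e-02, -1.46354100e-04]), 'eef_pos': array([ 0.20211068, -0.5645705 ,  0.20550991]), 'orientation': array([ 9.85265120e-01,  1.71031220e-01, -1.17608630e-04, -9.75586685e-04]), 'contact_force': array([-0.17385295,  0.810573  , -0.1315572 ]), 'moment': array([0.00463539, 0.02802088, 0.02241635]), 'width': 0.08794379308554906}
top 55.09906567973241 [-0.005  0.607  0.844] [0.509 0.041 0.906]
case 0.82 [359. 235.] [ 0.59  -0.047  0.17 ]
edge 0.83 [376. 270.] [ 0.54  -0.097  0.026]
bin_lip 0.67 [375. 312.] [ 0.466 -0.08   0.137]
red_ring_center 0.98 [349. 243.] [ 0.578 -0.033  0.151]
red_ring_center 0.94 [362. 145.] [ 0.792 -0.071  0.   ]
red_ring_center 0.6 [235. 313.] [0.451 0.168 0.018]
yellow_ring_center 0.93 [308. 250.] [0.565 0.035 0.148]
blue_ring_center 0.61 [441. 246.] [ 0.578 -0.186  0.152]
hedgehog_center 0.93 [394. 240.] [ 0.581 -0.099  0.196]
pacifier_center 0.82 [435. 323.] [ 0.443 -0.209  0.035]
jar_center 0.68 [525. 257.] [ 0.568 -0.358  0.091]
scene 55.96976029887288 [ 0.473 -0.24   1.169] [0.847 0.444 0.857]
edge 0.89 [303. 180.] [ 0.495 -0.124  0.086]
bin_lip 0.73 [331. 170.] [ 0.38  -0.178 -0.002]
red_ring_center 0.95 [299. 205.] [ 0.573 -0.014  0.168]
red_ring_center 0.8 [200. 280.] [ 0.793 -0.07  -0.002]
red_ring_center 0.56 [392. 286.] [0.463 0.17  0.019]
yellow_ring_center 0.61 [317. 220.] [0.559 0.026 0.156]
blue_ring_center 0.67 [254. 155.] [ 0.576 -0.188  0.153]
hedgehog_center 0.81 [275. 175.] [ 0.582 -0.086  0.191]
jar_center 0.64 [226. 137.] [ 0.572 -0.356  0.07 ]
```

View pics/top0.png

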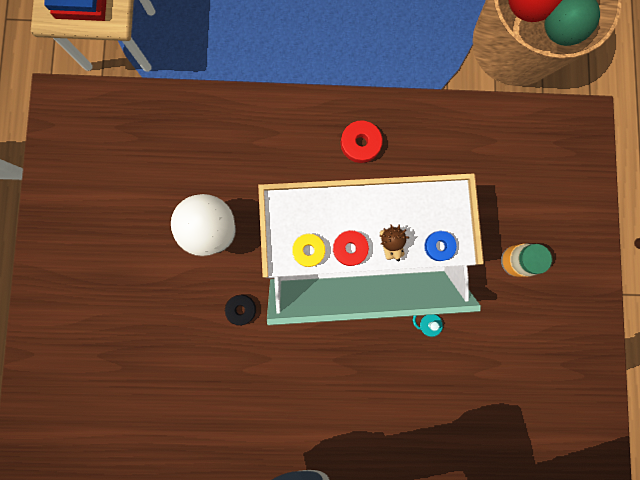

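View pics/scene0.png

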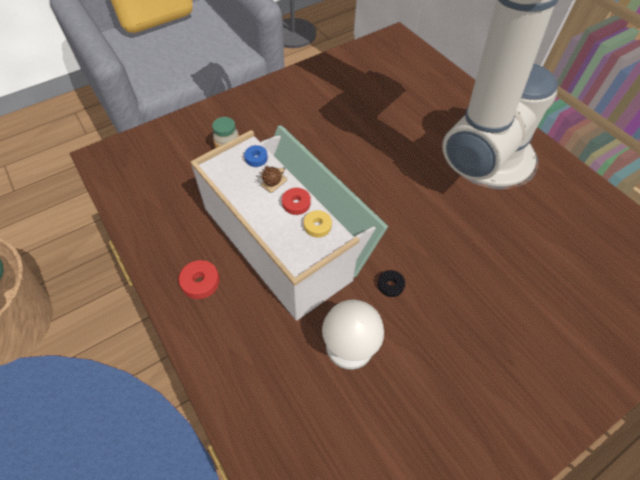

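The top view shows the bin at rows 265–325, half open. The rings on the unit are yellow (308,250), red (351,248) and blue (441,246), with the hedgehog at (394,241). For the red ring there are three candidates: (351,248) on the unit, a larger red one at (362,141) on the table, and a black one at (240,310). I choose (351,248), the smaller red one. Next I fit the case pose.

Run:
```python
from h import *
m=arm.camera_model("top"); D=np.load("pics/top0.npz"); d=D["d"]; p=D["p"]
cv2.imwrite("pics/crop.png",cv2.resize(p[165:335,225:545,::-1],None,fx=2.4,fy=2.4,interpolation=cv2.INTER_CUBIC))
f=240/np.tan(np.radians(m["vertical_fov"]/2)); v,u=np.mgrid[:480,:640]
P=(np.stack([(u-m["cx"])/f*d,(v-m["cy"])/f*d,d],-1)-np.array(m["t"]))@np.array(m["R"])
hsv=cv2.cvtColor(p,cv2.COLOR_RGB2HSV).astype(int); H,S,V=hsv[...,0],hsv[...,1],hsv[...,2]
roi=np.zeros((480,640),bool); roi[165:335,225:500]=1
top=roi&(abs(P[...,2]-.156)<.014)&(P[...,0]>.5)&(d>0)
# connected main comp
n,l,s,_=cv2.connectedComponentsWithStats(top.astype(np.uint8)); k=1+s[1:,4].argmax()
r=cv2.minAreaRect(P[l==k][:,:2].astype(np.float32)*1000); print("top rect",r,cv2.boxPoints(r).round(1).tolist())
rim=roi&(H>10)&(H<25)&(S>80)&(V>120)&(abs(P[...,2]-.162)<.006)&(P[...,0]>.5)
print("z rim",np.median(P[rim][:,2]))
white=top&(S<40); print("ztop",np.median(P[white][:,2]))
def rng(mask,lab):
    n,l,s,_=cv2.connectedComponentsWithStats(mask.astype(np.uint8)); k=1+s[1:,4].argmax(); q=P[l==k]
    uv=np.argwhere(l==k); c=(uv.min(0)+uv.max(0))/2
    print(lab,s[k,4],"px",c[::-1],"w@.168",ray(m,c[1],c[0],.168).round(4),"pts mid",((q.min(0)+q.max(0))/2).round(4),"size",(np.ptp(q,0)).round(3))
up=top
rng(up&((H<6)|(H>174))&(S>150),"red"); rng(up&(H>22)&(H<35)&(S>150),"yel"); rng(up&(H>100)&(H<130)&(S>150),"blu")
g=roi&(H>60)&(H<95)&(S>30)&(P[...,2]>.0); 
lip=g&(P[...,0]<.5)
for c in (270,300,350,400,450,475):
    col=np.argwhere(lip[:,c]).ravel(); print(c,[(int(x),P[x,c].round(3).tolist()) for x in col[-14::2]])
for t in("pacifier_center",):
    q=roi&(P[...,2]<.06); q=(H>85)&(H<100)&(S>150)&(P[...,2]>.005)&(P[...,2]<.06); q=P[q]; print("pac",q.min(0),q.max(0))
```

```text
top rect ((610.1854248046875, -65.94808959960938), (151.60861206054688, 360.569580078125), 4.973056793212891) [[519.0, 107.0999984741211], [550.2999877929688, -252.10000610351562], [701.2999877929688, -239.0], [670.0999755859375, 120.19999694824219]]
z rim 0.16184553560420512
ztop 0.15005777119490477
red 834 px [350.5 248. ] w@.168 [ 0.5686 -0.0337  0.168 ] pts mid [ 0.5688 -0.035   0.1594] size [0.055 0.059 0.021]
yel 666 px [308.5 250. ] w@.168 [0.5634 0.0339 0.168 ] pts mid [0.5638 0.0338 0.167 ] size [0.052 0.05  0.006]
blu 636 px [440.  245.5] w@.168 [ 0.5768 -0.1795  0.168 ] pts mid [ 0.577  -0.1826  0.1594] size [0.048 0.052 0.021]
270 [(311, [0.462, 0.095, 0.116]), (313, [0.459, 0.095, 0.123]), (315, [0.456, 0.094, 0.129]), (317, [0.454, 0.094, 0.135]), (319, [0.45, 0.094, 0.136]), (321, [0.447, 0.093, 0.137]), (323, [0.444, 0.093, 0.136])]
300 [(308, [0.468, 0.045, 0.116]), (310, [0.465, 0.045, 0.12]), (313, [0.461, 0.045, 0.13]), (315, [0.458, 0.044, 0.134]), (317, [0.455, 0.044, 0.137]), (319, [0.451, 0.044, 0.136]), (321, [0.448, 0.044, 0.135])]
350 [(305, [0.475, -0.04, 
[... 199 characters left out ...]
02, [0.483, -0.126, 0.115]), (304, [0.479, -0.125, 0.12]), (306, [0.476, -0.123, 0.128]), (308, [0.473, -0.122, 0.132]), (310, [0.47, -0.121, 0.138]), (312, [0.467, -0.121, 0.137]), (314, [0.463, -0.122, 0.135])]
450 [(299, [0.49, -0.212, 0.116]), (301, [0.487, -0.21, 0.123]), (303, [0.483, -0.209, 0.127]), (305, [0.48, -0.207, 0.132]), (307, [0.477, -0.205, 0.137]), (309, [0.474, -0.205, 0.136]), (311, [0.47, -0.206, 0.134])]
475 [(299, [0.491, -0.254, 0.12]), (301, [0.488, -0.251, 0.128]), (303, [0.485, -0.249, 0.132]), (305, [0.481, -0.247, 0.138]), (307, [0.478, -0.248, 0.135]), (309, [0.475, -0.248, 0.136])]
pac [ 0.41543051 -0.22855847  0.0050643 ] [ 0.4577162  -0.17441358  0.028995  ]
```

View pics/crop.png

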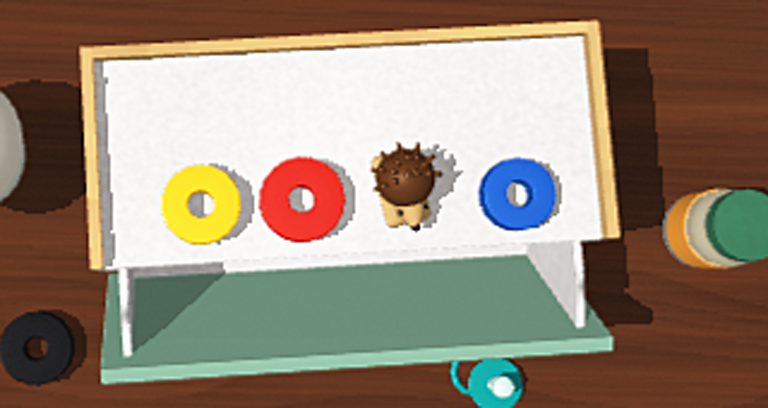

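The crop shows the three rings (yellow (200,204), red (302,199), blue (518,193)), the hedgehog (403,185) between red and blue, and the bin open about 0.4 rad. The unit's yaw is about 5°. Next: a helper for moves in unit axes, then above the bin opening.

```bash
cat >> h.py <<'E'
C=np.array([.6029,-.0665]); yaw=np.radians(4.97)
A=np.array([[np.cos(yaw),-np.sin(yaw)],[np.sin(yaw),np.cos(yaw)]])
def own(P): return np.r_[A.T@(np.array(P)[:2]-C),P[2]]
def tip():  # fingertip in unit axes
    s=arm.state(); R=Ro.from_quat(s["orientation"]); return own(s["eef_pos"]+R.apply([0,0,.008]))
def go(ox,oy,tz):
    s=arm.state(); R=Ro.from_quat(s["orientation"])
    G=Ro.from_matrix(np.c_[np.r_[A[:,0],0],np.r_[-A[:,1],0],[0,0,-1]])
    g=np.r_[C+A@[ox,oy],tz+.008]
    print("rows shift",R.inv().apply(g-s["eef_pos"]).round(4),"turn",(R.inv()*G).as_rotvec().round(4))
def st():
    s=arm.state(); print("t",round(s["time"],2),"tip own",tip().round(4),"F",s["contact_force"].round(1),"w",round(s["width"],3))
E
python3 -c "
from h import *
st(); go(-.098,.10,.24)"
```

```text
t 1.2 tip own [-0.4423 -0.4618  0.1986] F [0.6 0.4 0.1] w 0.088
rows shift [ 0.4759 -0.4558 -0.0414] turn [-0.     -0.      0.2571]
```

```bash
python3 -m jog '[[[0,0,-0.041,0,0,0,0],[0.238,-0.228,-0.041,0,0,0.13,0],[0.238,-0.228,-0.041,0,0,0.13,0],[0.476,-0.456,-0.041,0,0,0.257,0],[0.476,-0.456,-0.041,0,0,0.257,0],[0.476,-0.456,-0.041,0,0,0.257,0],[0.476,-0.456,-0.041,0,0,0.257,0],[0.476,-0.456,-0.041,0,0,0.257,0],[0.476,-0.456,-0.041,0,0,0.257,0],[0.476,-0.456,-0.041,0,0,0.257,0]]]' 5
python3 -c "
from h import *
st(); go(-.098,.10,.24)"
```

```text
time: 2.45
eef_pos: [0.4541, -0.0597, 0.248]
orientation: [0.999, 0.043, 0.001, 0.0]
contact_force: [1.3, -1.0, -0.3]
width: 0.0006
t 2.45 tip own [-0.1477  0.0197  0.24  ] F [ 1.3 -1.  -0.3] w 0.001
rows shift [ 0.0497 -0.0803  0.    ] turn [ 0.0005 -0.0012 -0.    ]
```

```bash
python3 -m jog '[[[0.05,-0.08,0,0,0,0,0],[0.05,-0.08,0,0,0,0,0],[0.05,-0.08,0,0,0,0,0]]]'
python3 - <<'E'
from h import *
st(); p,d,m=cam("wrist"); cv2.imwrite("pics/w1.png",p[:,:,::-1])
for X in [(-.0685,.1,.15),(-.0685,.05,.15),(-.139,.1,.137),(-.139,.05,.137)]:
    print(X,proj(m,np.r_[C+A@X[:2],X[2]]).round())
for t in ("yellow_ring_center","red_ring_center"):
    for r in arm.spot_point("wrist",t)[:2]: print(t,r["conf"],own(ray(m,*r["position"],.159)).round(4))
go(-.098,.10,.10)
E
```

```text
time: 2.82
eef_pos: [0.4967, 0.0242, 0.2471]
orientation: [0.999, 0.045, -0.001, -0.0]
contact_force: [-0.8, -0.7, 0.0]
width: 0.0006
t 2.83 tip own [-0.098   0.0996  0.2391] F [-0.8 -0.7  0. ] w 0.001
(-0.0685, 0.1, 0.15) [324. 196.]
(-0.0685, 0.05, 0.15) [390. 196.]
(-0.139, 0.1, 0.137) [324. 275.]
(-0.139, 0.05, 0.137) [383. 275.]
yellow_ring_center 0.97 [-0.029   0.1011  0.159 ]
red_ring_center 0.6 [-0.087   0.1875  0.159 ]
red_ring_center 0.59 [-0.0297  0.0334  0.159 ]
rows shift [ 0.0008 -0.0031  0.1398] turn [ 0.0005 -0.     -0.0007]
```

View pics/w1.png

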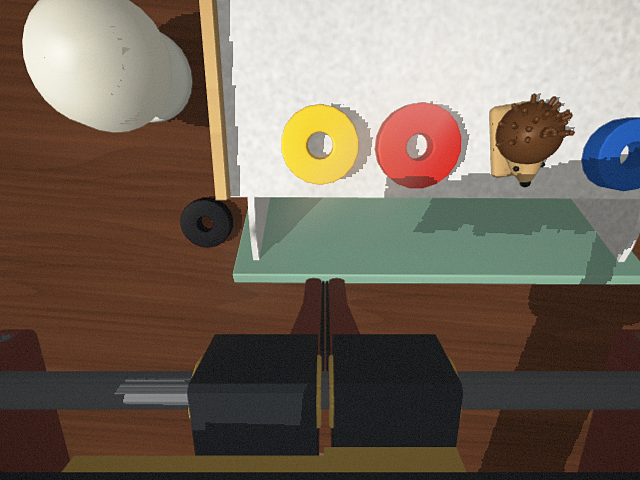

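The wrist view agrees with the fit: predicted edge at row 196 and lip at row 275 match the picture. I descend into the bin and pull it open.

```bash
python3 -m jog '[[[0,0,0.06,0,0,0,0],[0,0,0.12,0,0,0,0],[0,0,0.139,0,0,0,0],[0,0,0.139,0,0,0,0],[-0.01,0,0.139,0,0,0,0],[-0.02,0,0.139,0,0,0,0],[-0.026,0,0.139,0,0,0,0],[-0.03,0,0.139,0,0,0,0],[-0.03,0,0.139,0,0,0,0]]]'
python3 -c "
from h import *
st()"
```

```text
time: 4.1
eef_pos: [0.4664, 0.0198, 0.1091]
orientation: [0.999, 0.043, 0.0, 0.0]
contact_force: [0.3, -0.1, 1.0]
width: 0.0006
t 4.1 tip own [-0.1285  0.0978  0.1011] F [ 0.3 -0.1  1. ] w 0.001
```

```bash
python3 -m jog '[[[-0.005,0,0,0,0,0,0],[-0.008,0,0,0,0,0,0],[-0.008,0,0,0,0,0,0]]]'
python3 - <<'E'
from h import *
st(); p,d,m=cam("scene"); cv2.imwrite("pics/s1.png",cv2.resize(p[90:330,180:480,::-1],None,fx=2.4,fy=2.4))
E
```

```text
time: 4.47
eef_pos: [0.4581, 0.0191, 0.1085]
orientation: [0.999, 0.043, -0.0, -0.0]
contact_force: [1.0, 0.5, 0.2]
width: 0.0003
t 4.47 tip own [-0.1368  0.0978  0.1005] F [1.  0.5 0.2] w 0.0
```

View pics/s1.png

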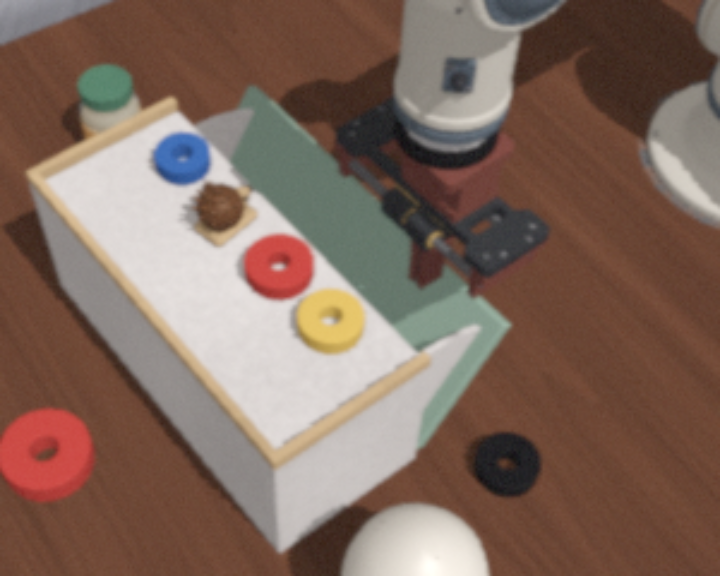

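The fingers are inside the bin and it has swung out further. I push on until the stop shows as a force.

```bash
python3 -m jog '[[[-0.003,0,0,0,0,0,0],[-0.006,0,0,0,0,0,0],[-0.006,0,0,0,0,0,0]]]'
cat >> h.py <<'E'
def tilt():
    p,d,m=cam("top"); f=240/np.tan(np.radians(m["vertical_fov"]/2)); v,u=np.mgrid[:480,:640]
    P=(np.stack([(u-m["cx"])/f*d,(v-m["cy"])/f*d,d],-1)-np.array(m["t"]))@np.array(m["R"])
    h=cv2.cvtColor(p,cv2.COLOR_RGB2HSV).astype(int); g=(h[...,0]>60)&(h[...,0]<85)&(h[...,1]>30)&(d>0)
    q=P[g]; o=np.c_[(q[:,:2]-C)@A,q[:,2]]; o=o[(abs(o[:,1])<.17)&(o[:,0]>-.2)&(o[:,0]<-.06)]
    for y in (-.15,-.12,-.05,0,.05,.14):
        b=o[abs(o[:,1]-y)<.012]
        if len(b): b=b[b[:,2]>np.percentile(b[:,2],99)-.003]; print("lip y",y,np.median(b,0).round(3))
    return p
E
python3 -c "
from h import *
st(); tilt()"
```

```text
time: 4.9
eef_pos: [0.4523, 0.0186, 0.1087]
orientation: [0.999, 0.043, -0.0, 0.0]
contact_force: [0.1, 0.2, 0.3]
width: 0.0002
t 4.9 tip own [-0.1427  0.0978  0.1007] F [0.1 0.2 0.3] w 0.0
lip y -0.15 [-0.157 -0.15   0.127]
lip y -0.12 [-0.158 -0.12   0.126]
lip y -0.05 [-0.157 -0.054  0.127]
lip y 0 [-0.114 -0.001  0.073]
lip y 0.05 [-0.118  0.046  0.077]
lip y 0.14 [-0.108  0.142  0.065]
```

```bash
python3 -m jog '[[[-0.004,0,0,0,0,0,0],[-0.007,0,0,0,0,0,0],[-0.007,0,0,0,0,0,0]]]'
python3 -c "
from h import *
st(); tilt()"
python3 -m jog '[[[-0.002,0,0,0,0,0,0],[-0.004,0,0,0,0,0,0],[-0.004,0,0,0,0,0,0]]]'
python3 -c "
from h import *
st(); tilt()"
```

```text
time: 5.32
eef_pos: [0.4453, 0.0179, 0.1087]
orientation: [0.999, 0.043, -0.0, 0.0]
contact_force: [-0.1, -0.4, -0.0]
width: 0.0007
t 5.33 tip own [-0.1497  0.0978  0.1007] F [-0.1 -0.4 -0. ] w 0.001
lip y -0.15 [-0.162 -0.148  0.124]
lip y -0.12 [-0.162 -0.12   0.123]
lip y -0.05 [-0.162 -0.051  0.123]
lip y 0 [-0.122  0.005  0.079]
lip y 0.05 [-0.122  0.056  0.221]
lip y 0.14 [-0.114  0.147  0.278]
time: 5.75
eef_pos: [0.4414, 0.0176, 0.1087]
orientation: [0.999, 0.043, -0.0, 0.0]
contact_force: [-0.4, 0.4, 0.8]
width: 0.0007
t 5.75 tip own [-0.1536  0.0978  0.1007] F [-0.4  0.4  0.8] w 0.001
lip y -0.15 [-0.162 -0.15   0.123]
lip y -0.12 [-0.162 -0.121  0.123]
lip y -0.05 [-0.162 -0.051  0.123]
lip y 0 [-0.127  0.002  0.083]
lip y 0.05 [-0.125  0.045  0.219]
lip y 0.14 [-0.102  0.145  0.475]
```

```bash
python3 -m jog '[[[-0.002,0,0,0,0,0,0],[-0.003,0,0,0,0,0,0],[-0.003,0,0,0,0,0,0]]]'
python3 -c "
from h import *
st()"
python3 -m jog '[[[-0.002,0,0,0,0,0,0],[-0.003,0,0,0,0,0,0],[-0.003,0,0,0,0,0,0]]]'
python3 -c "
from h import *
st(); tilt()"
```

```text
time: 6.18
eef_pos: [0.4385, 0.0174, 0.1087]
orientation: [0.999, 0.043, 0.0, 0.0]
contact_force: [-0.6, -0.3, 1.0]
width: 0.0002
t 6.17 tip own [-0.1565  0.0978  0.1007] F [-0.6 -0.3  1. ] w 0.0
time: 6.55
eef_pos: [0.4355, 0.0171, 0.1086]
orientation: [0.999, 0.043, -0.0, 0.0]
contact_force: [0.6, 0.1, 1.8]
width: 0.0005
t 6.55 tip own [-0.1595  0.0978  0.1006] F [0.6 0.1 1.8] w 0.0
lip y -0.15 [-0.162 -0.15   0.123]
lip y -0.12 [-0.163 -0.119  0.123]
lip y -0.05 [-0.162 -0.049  0.123]
lip y 0 [-0.133 -0.001  0.091]
lip y 0.05 [-0.131  0.043  0.22 ]
lip y 0.14 [-0.138  0.141  0.096]
```

Run:
```python
from h import *
p,d,m=cam("scene"); q,_,m2=cam("wrist")
cv2.imwrite("pics/s2.png",np.hstack([cv2.resize(p[110:300,230:430,::-1],(420,400),interpolation=cv2.INTER_CUBIC),cv2.resize(q[100:400,170:480,::-1],(380,400))]))
t=tip(); 
for X in (t,[-.163,.0978,.124],[-.172,.0978,.116]):
    X=np.array(X); Wd=np.r_[C+A@X[:2],X[2]]
    a=proj(m,Wd)-[230,110]; b=proj(m2,Wd)-[170,100]
    print(X,(a*[2.1,400/190]).round(),(b*[380/310,4/3]+[420,0]).round())
```

```text
[-0.15947664  0.09779502  0.10060958] [279. 204.] [609. 238.]
[-0.163   0.0978  0.124 ] [285. 187.] [609. 272.]
[-0.172   0.0978  0.116 ] [290. 188.] [609. 283.]
```

View pics/s2.png

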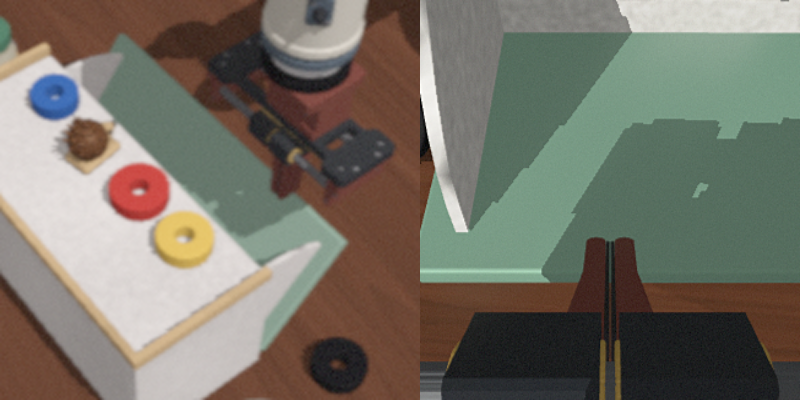

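Run:
```python
from h import *
st(); p,d,m=cam("wrist")
def at(u,v): return own(w(m,u,v,d[v,u])).round(4)
u0=324
print("finger col"); [print(v,p[v,u].tolist(),at(u,v)) for u in (314,336) for v in range(270,330,6)]
print("panel col"); [print(v,p[v,u].tolist(),at(u,v)) for u in (270,380) for v in range(180,320,8)]
```

```text
t 6.7 tip own [-0.1595  0.0978  0.1006] F [-0.4  0.6  0.6] w -0.0
finger col
270 [84, 110, 94] [-0.151   0.103   0.1094]
276 [84, 112, 97] [-0.1528  0.1029  0.113 ]
282 [66, 37, 32] [-0.149   0.1024  0.1292]
288 [69, 44, 37] [-0.1488  0.1022  0.1363]
294 [65, 34, 32] [-0.1488  0.102   0.1424]
300 [62, 41, 34] [-0.1492  0.1019  0.1474]
306 [70, 48, 34] [-0.1488  0.1017  0.1534]
312 [72, 45, 38] [-0.1489  0.1015  0.1582]
318 [70, 43, 38] [-0.1489  0.1014  0.163 ]
324 [62, 34, 30] [-0.1488  0.1013  0.1674]
270 [93, 116, 97] [-0.1502  0.0916  0.1112]
276 [84, 111, 94] [-0.153   0.0916  0.1125]
282 [69, 44, 40] [-0.1487  0.0921  0.1299]
288 [65, 42, 33] [-0.1487  0.0923  0.1364]
294 [68, 37, 33] [-0.1493  0.0924  0.1414]
300 [67, 36, 38] [-0.1492  0.0926  0.1473]
306 [63, 33, 31] [-0.1486  0.0928  0.1537]
312 [61, 31, 27] [-0.148  0.093  0.16 ]
318 [60, 29, 22] [-0.149   0.093   0.1627]
324 [64, 36, 29] [-0.1487  0.0932  0.1677]
panel col
180 [87, 111, 95] [-0.1108  0.1308  0.063 ]
188 [84, 107, 92] [-0.115   0.1304  0.0674]
196 [83, 112, 98] [-0.119   0.1299  0.0719]
204 [87, 109, 93] [-
[... 768 characters left out ...]
[88, 113, 100] [-0.1189  0.0648  0.0725]
204 [89, 114, 99] [-0.1226  0.0653  0.0775]
212 [92, 114, 99] [-0.1265  0.0657  0.0813]
220 [87, 111, 97] [-0.1304  0.066   0.0846]
228 [88, 111, 100] [-0.1338  0.0665  0.0896]
236 [83, 109, 92] [-0.137   0.0671  0.0942]
244 [83, 106, 94] [-0.1409  0.0672  0.0965]
252 [83, 106, 89] [-0.1439  0.0678  0.1013]
260 [80, 107, 93] [-0.1469  0.0682  0.1054]
268 [87, 108, 93] [-0.1502  0.0685  0.1085]
276 [81, 106, 92] [-0.1529  0.069   0.1128]
284 [89, 114, 99] [-0.1555  0.0695  0.1169]
292 [85, 109, 98] [-0.1581  0.0699  0.1207]
300 [86, 109, 95] [-0.1615  0.0701  0.1227]
308 [74, 102, 87] [-0.167   0.0695  0.1207]
316 [93, 59, 41] [-0.2379  0.0492  0.0011]
```

The wrist depth shows the real finger ends are at z≈0.125, about 25 mm shorter than I took them to be. They have slid over the lip, and the panel slope gives a tilt of about 0.69. I re-enter lower and press against the stop to make sure.

```bash
python3 -m jog '[[[0,0,-0.025,0,0,0,0],[0.05,0,-0.025,0,0,0,0],[0.05,0,-0.025,0,0,0,0],[0.05,0,0.018,0,0,0,0],[0.05,0,0.018,0,0,0,0],[0.035,0,0.018,0,0,0,0],[0.03,0,0.018,0,0,0,0],[0.03,0,0.018,0,0,0,0]]]'
python3 - <<'E'
from h import *
st(); p,d,m=cam("wrist")
def at(u,v): return own(w(m,u,v,d[v,u])).round(4)
for u in (316,336):
  for v in range(262,300,3): print(v,p[v,u].tolist(),at(u,v))
E
```

```text
time: 7.75
eef_pos: [0.4658, 0.0197, 0.0921]
orientation: [0.999, 0.043, 0.001, 0.0]
contact_force: [0.3, 0.4, -0.3]
width: 0.0004
t 7.75 tip own [-0.1291  0.0977  0.0841] F [ 0.3  0.4 -0.3] w 0.0
262 [84, 108, 92] [-0.1225  0.1023  0.0763]
265 [85, 110, 93] [-0.1237  0.1023  0.0776]
268 [85, 110, 94] [-0.1249  0.1022  0.0792]
271 [87, 110, 92] [-0.1263  0.1022  0.0804]
274 [86, 108, 94] [-0.1274  0.1022  0.082 ]
277 [88, 118, 101] [-0.1284  0.1021  0.0838]
280 [59, 32, 22] [-0.1185  0.1014  0.1109]
283 [71, 43, 35] [-0.1188  0.1014  0.1137]
286 [66, 40, 32] [-0.1185  0.1013  0.1177]
289 [57, 25, 19] [-0.1186  0.1012  0.1207]
292 [63, 35, 29] [-0.1187  0.1011  0.1236]
295 [68, 41, 39] [-0.1181  0.101   0.1277]
298 [64, 36, 33] [-0.1185  0.101   0.1299]
262 [87, 111, 97] [-0.1227  0.091   0.0755]
265 [89, 108, 97] [-0.124   0.091   0.0769]
268 [83, 105, 94] [-0.1251  0.091   0.0787]
271 [84, 108, 95] [-0.1262  0.0911  0.0804]
274 [86, 109, 96] [-0.1272  0.0911  0.0825]
277 [85, 102, 88] [-0.1285  0.0911  0.0837]
280 [61, 37, 35] [-0.1187  0.092   0.1105]
283 [68, 42, 34] [-0.1189  0.0921  0.1134]
286 [70, 42, 40] [-0.1181  0.0922  0.1186]
289 [67, 45, 40] [-0.1184  0.0923  0.121 ]
292 [68, 41, 35] [-0.1183  0.0924  0.1243]
295 [68, 40, 35] [-0.1189  0.0924  0.1261]
298 [66, 38, 38] [-0.1183  0.0926  0.1302]
```

```bash
python3 -m jog '[[[-0.004,0,0,0,0,0,0],[-0.008,0,0,0,0,0,0],[-0.012,0,0,0,0,0,0],[-0.012,0,0,0,0,0,0]]]'
python3 -c "
from h import *
st();tilt()"
python3 -m jog '[[[-0.003,0,0,0,0,0,0],[-0.005,0,0,0,0,0,0],[-0.005,0,0,0,0,0,0]]]'
python3 -c "
from h import *
st();tilt()"
```

```text
time: 8.3
eef_pos: [0.4561, 0.0189, 0.0922]
orientation: [0.999, 0.043, 0.004, -0.0]
contact_force: [9.2, 1.4, -0.0]
width: 0.0005
t 8.3 tip own [-0.1388  0.0978  0.0842] F [ 9.2  1.4 -0. ] w 0.0
lip y -0.15 [-0.163 -0.148  0.122]
lip y -0.12 [-0.163 -0.12   0.122]
lip y -0.05 [-0.163 -0.052  0.122]
lip y 0 [-0.109 -0.001  0.061]
lip y 0.05 [-0.111  0.042  0.203]
lip y 0.14 [-0.093  0.139  0.459]
time: 8.72
eef_pos: [0.4545, 0.0187, 0.0938]
orientation: [0.999, 0.044, 0.008, -0.0]
contact_force: [18.3, 2.3, 1.4]
width: 0.0007
t 8.72 tip own [-0.1404  0.0977  0.0858] F [18.3  2.3  1.4] w 0.001
lip y -0.15 [-0.163 -0.15   0.123]
lip y -0.12 [-0.163 -0.119  0.123]
lip y -0.05 [-0.163 -0.051  0.123]
lip y 0 [-0.113 -0.002  0.065]
lip y 0.05 [-0.114  0.047  0.205]
lip y 0.14 [-0.095  0.145  0.461]
```

The force rises to 18 N with the lip not moving, so the bin is on its stop (slope about 0.69, measured lip −0.163/0.123 against −0.163/0.124 expected at 0.7). I back off, rise and go behind the yellow ring.

```bash
python3 -m jog '[[[0.02,0,0,0,0,0,0],[0.025,0,0,0,0,0,0],[0.025,0,-0.06,0,0,0,0],[0.025,0,-0.12,0,0,0,0.25],[0.025,0,-0.14,0,0,0,0.25],[0.025,0,-0.14,0,0,0,0.25]]]'
python3 - <<'E'
from h import *
st(); p,d,m=cam("wrist")
for v in (310,330,350,370): print(v,own(w(m,280,v,d[v,280])).round(3))
for t in ("yellow_ring_center","red_ring_center","hedgehog_center"):
    for r in arm.spot_point("wrist",t)[:2]: print(t,round(r["conf"],2),own(ray(m,*r["position"],.159)).round(4))
tilt(); go(.02,.102,.20)
E
```

```text
time: 9.52
eef_pos: [0.4737, 0.0204, 0.2323]
orientation: [0.999, 0.043, 0.001, 0.0]
contact_force: [-0.2, -0.3, 0.1]
width: 0.0218
t 9.53 tip own [-0.1211  0.0977  0.2243] F [-0.2 -0.3  0.1] w 0.022
310 [-0.111  0.115  0.281]
330 [-0.111  0.113  0.295]
350 [-0.11   0.112  0.309]
370 [-0.111  0.111  0.317]
yellow_ring_center 0.7 [-0.029   0.1045  0.159 ]
red_ring_center 0.83 [-0.0298  0.033   0.159 ]
red_ring_center 0.57 [-0.0926  0.185   0.159 ]
hedgehog_center 0.89 [-0.0267 -0.0432  0.159 ]
lip y -0.15 [-0.163 -0.151  0.122]
lip y -0.12 [-0.163 -0.124  0.123]
lip y -0.05 [-0.082 -0.057  0.029]
lip y 0.05 [-0.082  0.049  0.589]
rows shift [ 0.1422 -0.0041  0.0201] turn [-0.0004  0.0033  0.0001]
```

```bash
python3 -m jog '[[[0.06,-0.004,0,0,0,0,0.25],[0.12,-0.004,0,0,0,0,0.25],[0.142,-0.004,0,0,0,0,0.25],[0.142,-0.004,0.05,0,0,0,0.25],[0.142,-0.004,0.08,0,0,0,0.25],[0.142,-0.004,0.08,0,0,0,0.25],[0.142,-0.004,0.086,0,0,0,0.25],[0.142,-0.004,0.086,0,0,0,0.25]]]'
python3 - <<'E'
from h import *
st(); p,d,m=cam("wrist"); cv2.imwrite("pics/w2.png",p[:,:,::-1])
E
```

```text
time: 10.78
eef_pos: [0.615, 0.0367, 0.146]
orientation: [0.999, 0.043, 0.001, 0.0]
contact_force: [-0.2, 0.2, 0.4]
width: 0.022
t 10.78 tip own [0.021  0.1018 0.138 ] F [-0.2  0.2  0.4] w 0.022
```

View pics/w2.png

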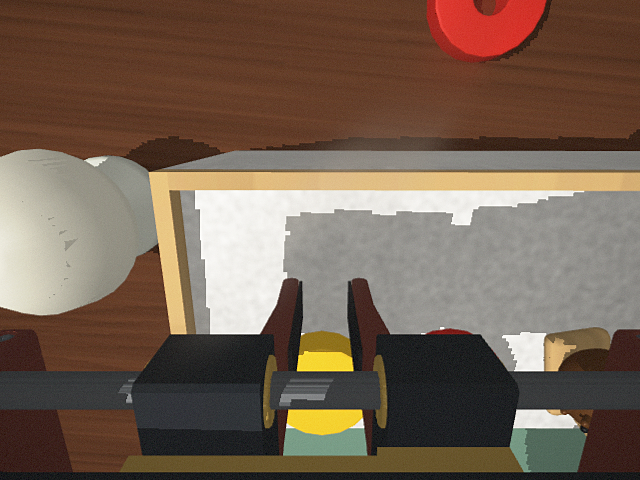

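The wrist view shows the fingers straddling behind the yellow ring (320,380), clear of the rim and the others. I lower 4 mm and sweep.

```bash
python3 -m jog '[[[0,0,0.004,0,0,0,0.25],[-0.01,0,0.004,0,0,0,0.25],[-0.018,0,0.004,0,0,0,0.25],[-0.026,0,0.004,0,0,0,0.25],[-0.034,0,0.004,0,0,0,0.25],[-0.042,0,0.004,0,0,0,0.25],[-0.05,0,0.004,0,0,0,0.25],[-0.058,0,0.004,0,0,0,0.25]]]'
python3 -c "
from h import *
st()"
python3 -m jog '[[[-0.008,0,0,0,0,0,0.25],[-0.016,0,0,0,0,0,0.25],[-0.024,0,0,0,0,0,0.25],[-0.032,0,0,0,0,0,0.25],[-0.032,0,0,0,0,0,0.25]]]'
python3 -c "
from h import *
st(); p,d,m=cam('scene'); cv2.imwrite('pics/s3.png',cv2.resize(p[90:330,180:480,::-1],None,fx=2.4,fy=2.4))"
```

```text
time: 11.82
eef_pos: [0.5563, 0.0316, 0.1408]
orientation: [0.999, 0.043, 0.0, 0.0]
contact_force: [0.4, 0.9, -0.2]
width: 0.0225
t 11.82 tip own [-0.0379  0.1018  0.1328] F [ 0.4  0.9 -0.2] w 0.022
time: 12.45
eef_pos: [0.5245, 0.0289, 0.1408]
orientation: [0.999, 0.043, 0.0, -0.0]
contact_force: [0.5, -0.1, 0.8]
width: 0.022
t 12.45 tip own [-0.0698  0.1018  0.1328] F [ 0.5 -0.1  0.8] w 0.022
```

View pics/s3.png

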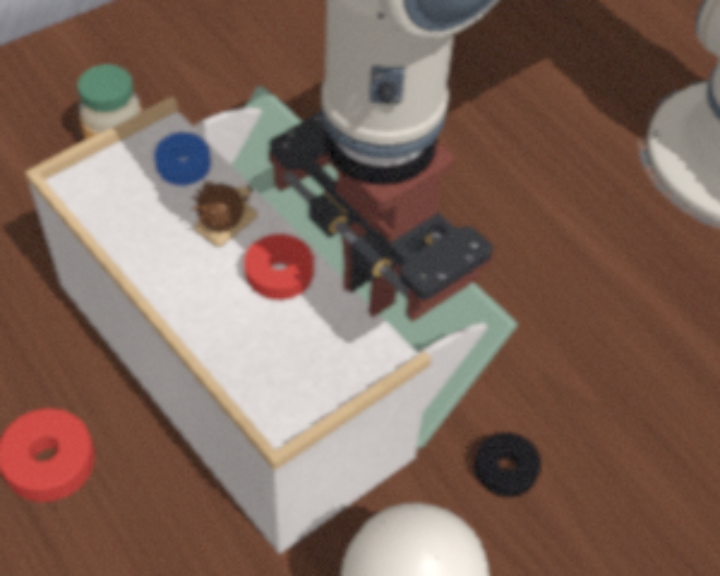

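The yellow ring is off the top and into the bin, and the others are unmoved. Next is the red ring; I check the gripper body's clearance above the hedgehog by depth.

```bash
python3 -m jog '[[[0,0,-0.06,0,0,0,0.25],[0,0,-0.095,0,0,0,0.25],[0.04,0.034,-0.095,0,0,0,0.25],[0.09,0.068,-0.095,0,0,0,0.25],[0.09,0.068,-0.095,0,0,0,0.25],[0.09,0.068,-0.095,0,0,0,0.25]]]'
python3 - <<'E'
from h import *
st(); s=arm.state(); p,d,m=cam("wrist")
zt=s["eef_pos"][2]
for u,v in ((200,345),(200,330),(200,360),(200,400),(450,345),(450,400),(30,340),(30,350),(610,350),(324,465),(20,400)):
    if d[v,u]>0: o=own(w(m,u,v,d[v,u])); print(u,v,o.round(3),"above TCP",round(o[2]-zt,3),"dy",round(o[1]-tip()[1],3))
p,d,m=cam("top")
for t in ("hedgehog_center",):
    for r in arm.find_in("top",t)[:2]: print(r)
go(.022,.0335,.133)
E
```

```text
time: 13.25
eef_pos: [0.6203, -0.0309, 0.235]
orientation: [0.999, 0.043, -0.001, -0.0]
contact_force: [-0.0, 0.5, 0.2]
width: 0.0218
t 13.25 tip own [0.0204 0.0339 0.227 ] F [-0.   0.5  0.2] w 0.022
200 345 [0.053 0.062 0.34 ] above TCP 0.105 dy 0.027
200 330 [-0.058  0.135  0.15 ] above TCP -0.085 dy 0.101
200 360 [0.053 0.06  0.346] above TCP 0.111 dy 0.026
200 400 [0.051 0.057 0.356] above TCP 0.121 dy 0.023
450 345 [0.053 0.005 0.34 ] above TCP 0.105 dy -0.029
450 400 [0.05  0.009 0.355] above TCP 0.12 dy -0.025
30 340 [0.05  0.106 0.334] above TCP 0.099 dy 0.072
30 350 [0.047 0.107 0.334] above TCP 0.099 dy 0.072
610 350 [ 0.046 -0.039  0.332] above TCP 0.097 dy -0.073
324 465 [0.04  0.033 0.359] above TCP 0.124 dy -0.001
20 400 [0.045 0.098 0.349] above TCP 0.114 dy 0.063
{'position': [392.8, 237.7], 'conf': 0.77}
rows shift [0.0017 0.0011 0.0965] turn [ 0.0003 -0.0027  0.001 ]
```

```bash
python3 -m jog '[[[0.002,0,0.05,0,0,0,0.25],[0.002,0,0.09,0,0,0,0.25],[0.002,0,0.095,0,0,0,0.25],[-0.006,0,0.095,0,0,0,0.25],[-0.014,0,0.095,0,0,0,0.25],[-0.022,0,0.095,0,0,0,0.25],[-0.03,0,0.095,0,0,0,0.25],[-0.038,0,0.095,0,0,0,0.25],[-0.046,0,0.095,0,0,0,0.25],[-0.054,0,0.095,0,0,0,0.25]]]'
python3 -c "
from h import *
st()"
python3 -m jog '[[[-0.008,0,0,0,0,0,0.25],[-0.016,0,0,0,0,0,0.25],[-0.024,0,0,0,0,0,0.25],[-0.032,0,0,0,0,0,0.25],[-0.036,0,0,0,0,0,0.25],[-0.036,0,-0.05,0,0,0,0.25],[-0.036,0,-0.095,0,0,0,0.25],[-0.036,0,-0.095,0,0,0,0.25]]]'
python3 - <<'E'
from h import *
st(); p,d,m=cam("wrist"); cv2.imwrite("pics/w3.png",p[:,:,::-1])
for t in ("hedgehog_center","blue_ring_center","red_ring_center"):
    for r in arm.spot_point("wrist",t)[:2]: print(t,round(r["conf"],2),np.round(r["position"]),own(ray(m,*r["position"],.159)).round(4))
go(.018,-.112,.22)
E
```

```text
time: 14.65
eef_pos: [0.5662, -0.0358, 0.1407]
orientation: [0.999, 0.043, 0.0, 0.0]
contact_force: [1.5, -0.4, 1.1]
width: 0.0216
t 14.65 tip own [-0.0339  0.0338  0.1327] F [ 1.5 -0.4  1.1] w 0.022
time: 15.65
eef_pos: [0.5322, -0.039, 0.2405]
orientation: [0.999, 0.043, 0.004, 0.001]
contact_force: [0.0, 0.8, 0.7]
width: 0.0221
t 15.65 tip own [-0.068   0.0335  0.2325] F [0.  0.8 0.7] w 0.022
hedgehog_center 0.76 [424. 189.] [-0.0301 -0.0379  0.159 ]
blue_ring_center 0.94 [527. 194.] [-0.0342 -0.1119  0.159 ]
red_ring_center 0.88 [152. 248.] [-0.0747  0.1625  0.159 ]
red_ring_center 0.73 [325. 229.] [-0.06    0.0326  0.159 ]
rows shift [0.0879 0.1459 0.0055] turn [-0.0006  0.0027  0.    ]
```

View pics/w3.png

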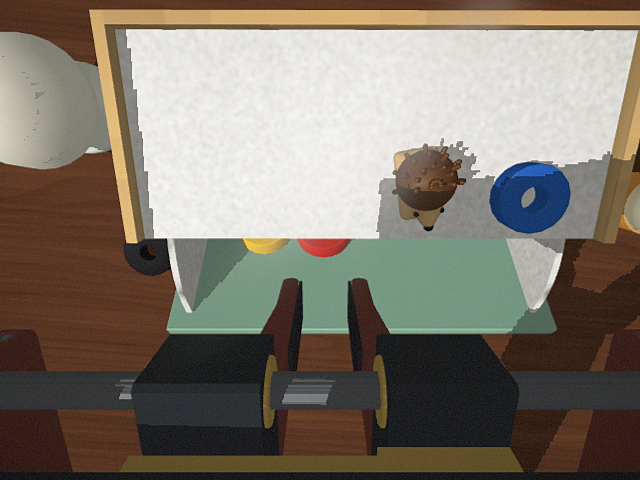

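Yellow (265,245) and red (323,247) lie in the bin; the hedgehog still stands. Now blue.

```bash
python3 -m jog '[[[0.03,0.05,0,0,0,0,0.25],[0.06,0.1,0,0,0,0,0.25],[0.086,0.146,0,0,0,0,0.25],[0.086,0.146,0,0,0,0,0.25],[0.086,0.146,0,0,0,0,0.25],[0.086,0.146,0.05,0,0,0,0.25],[0.086,0.146,0.09,0,0,0,0.25],[0.086,0.146,0.098,0,0,0,0.25],[0.086,0.146,0.1,0,0,0,0.25],[0.086,0.146,0.1,0,0,0,0.25]]]'
python3 -c "
from h import *
st()"
```

```text
time: 17.1
eef_pos: [0.63, -0.1768, 0.1385]
orientation: [0.999, 0.044, 0.002, 0.001]
contact_force: [0.3, 0.0, 0.5]
width: 0.022
t 17.1 tip own [ 0.0175 -0.1122  0.1305] F [0.3 0.  0.5] w 0.022
```

```bash
python3 -m jog '[[[-0.009,0,-0.001,0,0,0,0.25],[-0.018,0,-0.001,0,0,0,0.25],[-0.026,0,-0.001,0,0,0,0.25],[-0.034,0,-0.001,0,0,0,0.25],[-0.042,0,-0.001,0,0,0,0.25],[-0.05,0,-0.001,0,0,0,0.25],[-0.058,0,-0.001,0,0,0,0.25],[-0.066,0,-0.001,0,0,0,0.25],[-0.074,0,-0.001,0,0,0,0.25],[-0.082,0,-0.001,0,0,0,0.25]]]'
python3 -m jog '[[[-0.006,0,0,0,0,0,0.25],[-0.006,0,-0.05,0,0,0,0.25],[-0.006,0,-0.095,0,0,0,0],[-0.006,0,-0.095,0,0,0,0]]]'
python3 - <<'E'
from h import *
st(); p,d,m=cam("wrist"); cv2.imwrite("pics/w4.png",p[:,:,::-1])
go(-.22,-.0,.215)
E
```

```text
time: 18.35
eef_pos: [0.5467, -0.184, 0.1363]
orientation: [0.999, 0.043, -0.0, -0.0]
contact_force: [0.1, -0.2, -0.6]
width: 0.0218
time: 18.85
eef_pos: [0.5427, -0.1851, 0.2368]
orientation: [0.999, 0.043, 0.004, 0.002]
contact_force: [-0.5, 0.0, 0.0]
width: 0.0058
t 18.85 tip own [-0.0702 -0.1129  0.2288] F [-0.5  0.   0. ] w 0.006
rows shift [-0.1492 -0.1126  0.01  ] turn [ 0.0019 -0.0036  0.0001]
```

View pics/w4.png

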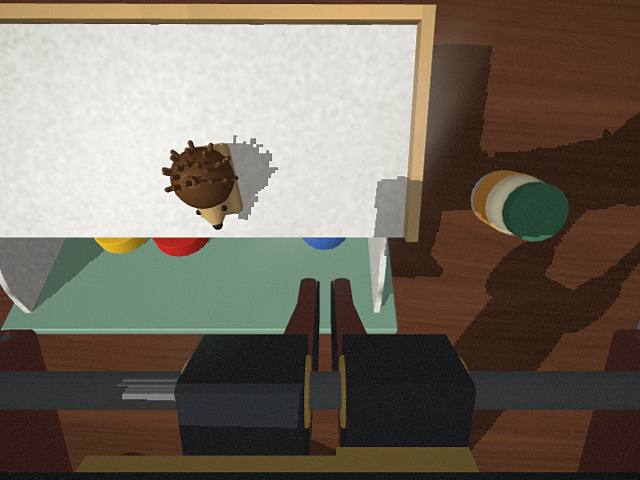

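All three rings lie in the bin — yellow (120,243), red (180,245), blue (325,242) — and the hedgehog stands. I go round in front of the bin, well left of the pacifier.

```bash
python3 -m jog '[[[-0.04,-0.06,0,0,0,0,0],[-0.08,-0.12,0,0,0,0,0],[-0.12,-0.18,0,0,0,0,0],[-0.14,-0.212,0,0,0,0,0],[-0.14,-0.212,0,0,0,0,0],[-0.14,-0.212,0.05,0,0,0,0],[-0.14,-0.212,0.1,0,0,0,0],[-0.14,-0.212,0.155,0,0,0,0],[-0.14,-0.212,0.155,0,0,0,0],[-0.14,-0.212,0.155,0,0,0,0]]]'
python3 -c "
from h import *
st(); tilt()"
```

```text
time: 20.15
eef_pos: [0.3845, 0.0141, 0.0783]
orientation: [0.999, 0.043, 0.001, 0.0]
contact_force: [0.1, -0.4, 0.3]
width: 0.0004
t 20.15 tip own [-0.2106  0.0993  0.0703] F [ 0.1 -0.4  0.3] w 0.0
lip y -0.15 [-0.163 -0.149  0.122]
lip y -0.12 [-0.163 -0.119  0.123]
lip y -0.05 [-0.163 -0.051  0.122]
lip y 0 [-0.163 -0.002  0.122]
lip y 0.05 [-0.163  0.048  0.123]
lip y 0.14 [-0.163  0.14   0.123]
```

```bash
python3 -m jog '[[[0.02,0,0,0,0,0,0],[0.03,0,0,0,0,0,0],[0.04,0,-0.006,0,0,0,0],[0.05,0,-0.012,0,0,0,0],[0.06,0,-0.017,0,0,0,0],[0.07,0,-0.022,0,0,0,0],[0.08,0,-0.026,0,0,0,0],[0.09,0,-0.03,0,0,0,0],[0.098,0,-0.032,0,0,0,0],[0.104,0,-0.032,0,0,0,0]]]'
python3 -c "
from h import *
st(); tilt()"
python3 -m jog '[[[0.005,0,0,0,0,0,0],[0.01,0,0,0,0,0,0],[0.013,0,0,0,0,0,0],[0.014,0,0,0,0,0,0],[0.014,0,0,0,0,0,0]]]'
python3 -c "
from h import *
st(); tilt()"
```

```text
time: 21.45
eef_pos: [0.4878, 0.0238, 0.1086]
orientation: [0.999, 0.043, -0.0, -0.0]
contact_force: [-2.0, -0.3, 1.5]
width: 0.0004
t 21.45 tip own [-0.1069  0.0999  0.1006] F [-2.  -0.3  1.5] w 0.0
lip y -0.15 [-0.089 -0.151  0.15 ]
lip y -0.12 [-0.089 -0.121  0.15 ]
lip y -0.05 [-0.09  -0.049  0.15 ]
time: 22.12
eef_pos: [0.5009, 0.0248, 0.1086]
orientation: [0.999, 0.043, -0.0, 0.0]
contact_force: [-2.1, -0.1, 1.1]
width: 0.0004
t 22.12 tip own [-0.0937  0.0998  0.1006] F [-2.1 -0.1  1.1] w 0.0
lip y -0.15 [-0.077 -0.15   0.149]
lip y -0.12 [-0.075 -0.119  0.15 ]
lip y -0.05 [-0.076 -0.05   0.15 ]
```

```bash
python3 -m jog '[[[0.002,0,0,0,0,0,0],[0.003,0,0,0,0,0,0],[0.003,0,0,0,0,0,0]]]'
python3 -c "
from h import *
st()"
python3 -m jog '[[[0.002,0,0,0,0,0,0],[0.003,0,0,0,0,0,0],[0.003,0,0,0,0,0,0]]]'
python3 -c "
from h import *
st(); tilt()"
```

```text
time: 22.55
eef_pos: [0.5008, 0.0248, 0.1086]
orientation: [0.999, 0.043, -0.004, 0.0]
contact_force: [-17.2, -0.6, 7.5]
width: 0.001
t 22.55 tip own [-0.0939  0.0998  0.1006] F [-17.2  -0.6   7.5] w 0.001
time: 22.92
eef_pos: [0.5007, 0.0248, 0.1087]
orientation: [0.999, 0.043, -0.008, 0.0]
contact_force: [-29.6, -2.3, 14.4]
width: 0.0004
t 22.93 tip own [-0.0941  0.0998  0.1007] F [-29.6  -2.3  14.4] w 0.0
lip y -0.15 [-0.078 -0.151  0.15 ]
lip y -0.12 [-0.077 -0.121  0.149]
lip y -0.05 [-0.077 -0.05   0.15 ]
```

It is hard against the stop (30 N, no further motion). I back off, rise and check.

```bash
python3 -m jog '[[[-0.02,0,0,0,0,0,0],[-0.06,0,0,0,0,0,0],[-0.1,0,0,0,0,0,0],[-0.12,0,-0.05,0,0,0,0],[-0.12,0,-0.1,0,0,0,0],[-0.12,0,-0.15,0,0,0,0],[-0.12,0,-0.15,0,0,0,0],[-0.12,0,-0.15,0,0,0,0]]]'
python3 - <<'E'
from h import *
st(); p=tilt(); q,_,_=cam("scene")
cv2.imwrite("pics/end.png",np.hstack([cv2.resize(p[120:360,160:560,::-1],(480,288)),cv2.resize(q[90:330,150:420,::-1],(320,288))]))
E
```

```text
time: 23.98
eef_pos: [0.3878, 0.0149, 0.2579]
orientation: [0.999, 0.043, -0.0, -0.0]
contact_force: [-0.7, 0.1, -0.4]
width: 0.0004
t 23.98 tip own [-0.2073  0.0998  0.2499] F [-0.7  0.1 -0.4] w 0.0
lip y -0.15 [-0.077 -0.149  0.15 ]
lip y -0.12 [-0.077 -0.12   0.15 ]
lip y -0.05 [-0.077 -0.052  0.15 ]
lip y 0 [-0.077 -0.002  0.149]
lip y 0.05 [-0.077  0.049  0.149]
lip y 0.14 [-0.077  0.139  0.15 ]
```

View pics/end.png

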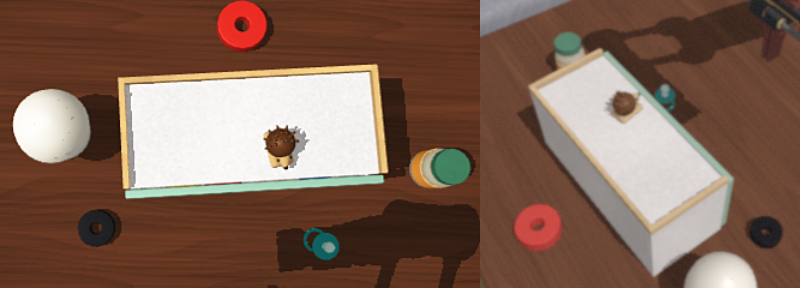

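The bin is flush along its whole width, the top is clear apart from the hedgehog at (281,142), and the lamp, jar, pacifier and the two look-alike rings are where they were.

```bash
python3 -c "
from cell import arm
print(arm.sign_off())"
```

```text
the job is handed in; nothing more can be done
None
```

The job is done and handed in at about 24 s of the 67 s allowed. I drew the bin out to its stop, swept the yellow, red and blue rings into it with the fingers, and pushed it shut.

**Final checks**
- **Bin open:** it stopped moving under an 18 N push. Its measured slope was about 0.69 rad, against 0.7 at the stop.
- **Rings:** the wrist picture showed all three lying in the bin before I closed it.
- **Bin shut:** it met its stop at about 30 N at the fingertips. After I backed off, the front measured flush along its whole width (own x = −0.077 m, against −0.0765 m expected).
- **Everything else:** the hedgehog still stands on the unit. By eye, the lamp, jar, pacifier and the two look-alike rings are where they were, though I did not re-measure them.

**What disagreed:** the depth pictures put the fingertips about 22–25 mm higher than the stated tool length gives. On the first pull the fingers slid over the bin's lip near the end. I went back in lower, confirmed the stop, and allowed for the difference from then on.

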